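# Load the light-curing unit and switch it on at its locking toggle

### The arm

A 6-joint arm with a two-finger parallel gripper is mounted at the origin on the work surface. World frame = base frame: x ahead of the robot, y to its left, z up, the work surface at z = 0. Lengths are in mm, angles in rad, forces in N, time in s.
With the tool pointing down it reaches from about 350 to 775 mm from the base axis. Payload 7.3 kg.
Tool frame: the origin (TCP) lies between the finger pads; the fingertips stand 8 mm ahead of it and the grasp point (between the pads) lies 11 mm behind it; y points along the fingers, z is the direction in which the jaws open and shut, and the axes are right-handed (so a half turn about y gives the same grasp; the last joint's range is limited). The gripper opens to 92 mm and grips with 3 to 60 N. Pads are 19 mm wide; open, the fingers measure 130 mm over their backs; the gripper's body (75 mm by 190 mm) begins 47 mm behind the grasp point.
Start: joints at [-1.317, 0.342, 1.524, -0, 1.275, -0.146], TCP at [204.371, -483.608, 234.741] pointing down, gripper open.
Joint ranges: [-2.53, 2.53], [-0.77, 2.02], [0.04, 2.7], [-1, 4.14], [0.28, 2.66], [-3.11, 3.11]. Speed limits (rad/s): [2.57, 2.57, 3.14, 3.14, 3.14, 3.14].

### API

Orientations are given as [roll, pitch, yaw] about the fixed x, y, z axes, in that order (R = Rz(yaw) Ry(pitch) Rx(roll)).
In Python, from plant import bot, vision, job gives the robot as it stands. The module is installed in compiled form; this text tells all that it offers.
- The arm moves only by the tool arm_command, never from a script. Its argument "deltas" is a list of rows, each a list of 4 numbers: the shift along the tool's x, y, z in m, then the turn about the tool's y in degrees. In form: [[x, y, z, twist], ...]. A call has 1 to 5 rows; each row shifts and turns the commanded pose from where the row before left it, along the tool's axes as they then stand; what a row does not reach is not made up. A row lasts 1/10 s, in which the tool goes at most 50 mm and 8.59 degrees, less where a joint would pass 70% of its speed; a pose out of reach is approached as far as the arm can. A call is refused whole if a number of a shift passes 0.05 or a number of a turn 8.59, either way. A call with a gripper value outside its range is refused whole. "claw" is the closure in counts, from 0 (fully open) to 255 (shut), set as the call begins (left out, the last holds). The fingers move at their own pace and stop on an object; the grip force is fixed at half the most. Time passes only in rows, so rows that do not move let the fingers close. It gives the time, the measured TCP pose, the force and the opening at its end, in the units of the state.
- bot.get_obs(): the state, without advancing time (a new reading comes with each control period).
- vision.capture(name): name is "scene" or "top" or "wrist"; returns a dict with "img" (400x640x3 uint8, red, green, blue), "camera_matrix" (3x3 intrinsics, pixels), "world_to_cam" (4x4, takes a point from world to camera coordinates); the wrist camera has in their place "mount" (4x4, takes a point from camera to tool coordinates, whose origin is the TCP and whose axes are the tool frame's). Camera axes: x right, y down, z forward; pixel columns grow to the right and rows downward; lengths in mm; the calibration is good to about 2 mm. A picture is of the moment at which its call begins: read the wrist's pose just before it. There is no depth.
- job.close_job(): hands the job in, once; it reports no verdict.
Trained networks look in a picture, given as the dict that the camera call returned (one of the last four; its "shot" number tells which), for a name from the list of things; names that differ only in an ending like _2 or _b are one class to them, and where a whole thing is asked for, a point or a joint stands for the part that bears it (a point fixed in the world has none). Each returns a list of dicts, best first, with "confidence" (0 to 1); they miss things now and then, are a little off and sometimes report something else, mostly with a low value. They report only what shows in the picture. A call takes as long as a camera call. They do not tell look-alikes from the thing itself.
- vision.find_in(picture, name): "xyz" ([x, y, z] in mm, in the coordinates of the camera as it stood for that picture, good to about 4 mm: the middle of the surface that is visible of it).
- vision.regions_of(picture, name): "mask" (400x640 bool, what is visible of it).
The state is a dict: "time": time; "joint_positions": joint angles; "dq": joint speeds; "tau": joint torques, N m; "tool_pos": TCP position; "tcp_rot": TCP orientation; "contact_force": force on the tool from outside, world axes, zero at the start; "moment": the same for the moment, N m; "grip_width": finger opening in mm.
Only numpy, scipy, OpenCV 4.12 (cv2) and the standard library are available. Lean on these libraries where they do the work, as an engineer would, in place of code of your own. Each camera call takes 0.05 s, during which the arm holds its last target. There are 200 camera calls.

### The job

Stand the stone dental cast, teeth up, on the floor of the curing unit's open drawer, then lay the light impression tray on top of its teeth, lined up with the arch and with its narrowed front edge over the front teeth; put both down without dropping them and leave the other things on the bench and on the unit where they are. Push the drawer fully shut, and only then switch the unit on: pull the locking toggle bat straight out of its lock before flipping it over to the other side, and let it drop home into the lock there.

Things in the scene. Friction and masses are not known exactly. Their poses are not given: they have to be found in the camera images.
- curing_unit: White box-shaped light-curing unit, fixed to the bench, 200 mm deep (x) x 240 mm wide (y) x 135 mm high. Origin: centre of its underside; its x axis points from its front to its back (front faces the robot), y to its left as seen from the robot, z up. A drawer comes out of its front (-x). On its top: the locking toggle, 45 mm in front of the centre; at the back a small knob and lamp (not used) and a tin.
- drawer (a joint): How far the drawer stands out, in m: 0 shut, 0.13 fully out; it starts nearly fully out. It slides along the unit's x axis with about 1.5 N friction (plus 6 N s/m damping) and stops by itself when shut. Nothing pulls it back.
- drawer_in (a point): Centre of the drawer's inner floor (at floor height, 19 mm above the bench); its axes are the unit's axes and it moves with the drawer. The inside is 126 mm along x by 196 mm along y; the side and back walls stand 29 mm above this floor, the front panel rises to 118 mm above the bench. The opening in the unit is 111 mm high above the bottom plate and its top edge is 123 mm above the bench. Cast and tray together fit under it.
- drawer_push (a point): Centre of the front face of the grey push lip (90 mm wide in y, 14 mm high, standing 10 mm out from the drawer's front panel), 98 mm above the bench; moves with the drawer. Push it along the unit's +x to shut the drawer; shut, it stands 18 mm in front of the housing's front face.
- bat_pivot (a point): The toggle's hinge point, fixed on the unit, 6 mm above the unit's top (141 mm above the bench). The bat swings about the unit's x axis through this point. Two steel lock posts (to 33 mm above the unit's top, 6 mm thick in y, 7 to 17 mm to either side of the pivot in x) stand here; the bat swings between them and a cross pin on the bat catches on their sides.
- bat_knob (a point): Middle of the bat's steel knob: a cylinder 18 mm in diameter, 20 mm long along the bat (10 mm beyond this point, 10 mm before it), 60 mm from the pivot when not pulled. Its z axis runs outward along the bat; its y axis is across the bat in the swing plane. Below it is a stem 8 mm in diameter.
- bat (a joint): Swing of the toggle bat, rad: 0 = OFF, leaning 0.42 rad from vertical to the unit's left (+y); 0.84 = ON, leaning 0.42 rad to its right (-y). Small friction (0.02 N m), stays where it is. Locked at either side with about 0.1 rad of play: it cannot pass the middle unless pulled out.
- bat_pull (a joint): How far the bat is pulled out along its own length, m: 0 = home, 0.012 = stop. A spring pulls it home with 4 N at 0 and 8.8 N at the stop. Pulled out about 8 mm or more it can pass over the lock posts; on the other side it springs home when let go.
- cast: Stone dental cast, 62 (x) x 56 (y) x 34 mm high, 0.14 to 0.26 kg: a flat block 22 mm high with a horseshoe of teeth 12 mm high on top. Origin: centre of its underside; front teeth at -x, z up. Can be gripped across its 56 mm width on the block.
- cast_front (a point): On the cast, top of the front teeth, 21.5 mm to -x of its centre, 34 mm above its underside.
- tray: Light impression tray of plain acrylic, 0.03 kg: flat plate 56 (x) x 52 (y) x 4 mm, its front (-x) edge narrowed in steps to 28 mm, with an upright stub handle 24 (x) x 10 (y) mm rising to 32 mm above the plate's underside, centred 8 mm to -x of the origin. Origin: centre of the plate's underside; z up.
- tray_front (a point): On the tray's underside near its front edge, 21.5 mm to -x of the origin; lies over cast_front when the tray is lined up.
- bowl: Bystander, leave alone: black rubber mixing bowl, 120 mm across, 85 mm high. Origin: centre of its underside.
- blank: Bystander, leave alone: plain toothless stone block 70 x 65 x 30 mm. Origin: centre of its underside.
- jar: Bystander, leave alone: amber jar, 52 mm across, 70 mm high. Origin: centre of its underside.
- spatula: Bystander, leave alone: spatula lying flat, 190 mm long. Origin: centre of its underside.
- tin: Bystander, leave alone: small round metal tin, 44 mm across, 25 mm high, standing on the back left corner of the curing unit's top. Origin: centre of its underside.
- burs: Bystander, leave alone: low aluminium bur block 70 x 110 mm, 25 mm high, with burs up to 60 mm high. Origin: centre of its underside.
There are look-alikes about, which are no part of the job. Several things look just like the tray: the one meant starts farthest from the robot's base.

How it is judged (in metres and radians):
On the way, in this order (a step that is already met when the one before it is completed fails the run):
1. the cast stands teeth up on the drawer floor, released (x of cast in the frame of drawer_in between -0.055 and 0.055 m and y of cast in the frame of drawer_in between -0.09 and 0.09 m and z of cast in the frame of drawer_in between -0.004 and 0.005 m and angle between cast's own z axis and vertical below 0.12 rad and contact force between the fingers and cast below 0.1 N and linear speed of cast below 0.03 m/s), for 0.2 s.
2. the tray lies on the cast, lined up, released (x of cast in the frame of drawer_in between -0.055 and 0.055 m and y of cast in the frame of drawer_in between -0.09 and 0.09 m and z of cast in the frame of drawer_in between -0.004 and 0.005 m and angle between each of cast, tray's own z axis and vertical below 0.12 rad and z of tray in the frame of cast between 0.03 and 0.038 m and horizontal distance between tray and cast below 0.012 m and horizontal distance between tray_front and cast_front below 0.018 m and contact force between the fingers and tray below 0.1 N and linear speed of tray below 0.03 m/s), for 0.2 s.
3. the drawer is shut (value of joint drawer below 0.006 m), for 0.1 s.
4. the toggle bat is pulled out while still on the OFF side (value of joint drawer below 0.006 m and value of joint bat_pull above 0.006 m and value of joint bat below 0.25 rad), for 0.05 s.
5. the bat has been flipped over and sits home on the ON side (value of joint drawer below 0.006 m and value of joint bat above 0.65 rad and value of joint bat_pull below 0.003 m), for 0.2 s.
At the end, for the whole second after the job is handed in: Cast upright on the drawer floor (0.12 rad); tray flat on its teeth, centred within 12 mm, front edge within 18 mm of the front teeth; drawer shut within 6 mm; bat on the ON side (above 0.65 rad), home in its lock (out less than 3 mm); all at rest (all of step 5 and x of cast in the frame of drawer_in between -0.055 and 0.055 m and y of cast in the frame of drawer_in between -0.09 and 0.09 m and z of cast in the frame of drawer_in between -0.004 and 0.005 m and angle between each of cast, tray's own z axis and vertical below 0.12 rad and z of tray in the frame of cast between 0.03 and 0.038 m and horizontal distance between tray and cast below 0.012 m and horizontal distance between tray_front and cast_front below 0.018 m and linear speed of each of cast, tray below 0.02 m/s); the robot touches nothing.
It fails at once if the cast is dropped (falls freely from more than about 18 mm) (linear speed of cast above 0.6 m/s and contact force between cast and the fingers below 0.05 N).
It fails at once if the tray is dropped (falls freely from more than about 18 mm) (linear speed of tray above 0.6 m/s and contact force between tray and the fingers below 0.05 N).
It fails at once if a bystander is moved by more than 25 mm (distance of any of bowl, blank, jar, spatula, tin, burs from where it was at the start of the episode above 0.025 m).
It also fails if it takes over 72 s, if anything falls off the work surface, if the arm or the gripper's body presses on something with over 40 N, if the wrist force passes 120 N, or if a joint passes its speed limit or range.

## Working session

There is one attempt and no reset: what is moved stays moved. The work goes in short steps, Python scripts to look and compute and a tool call to move; the robot and the scene stay as the last step left them, time stands still between calls to the robot, and variables do not carry over. Pictures are saved under pics/ and viewed, about 8 in all and at most 12, crops included, and the job is handed in when it is done.

Besides the shell and the picture viewer there is one more tool, called after "Request:" in YAML: its name, and indented under it one key for each argument. arm_command: Moves the arm, as the interface text tells. Its arguments: {"type":"object","properties":{"deltas":{"type":"array","items":{"type":"array","items":{"type":"number"}}},"claw":{"type":"number"}},"required":["deltas"]}

```bash
ls; mkdir -p pics
cat > h.py <<'E'
import numpy as np, cv2
from plant import bot, vision, job
from scipy.spatial.transform import Rotation as R
def T_tool(o):
    T=np.eye(4); T[:3,:3]=R.from_euler('xyz',o['tcp_rot']).as_matrix(); T[:3,3]=o['tool_pos']; return T
def shot(name,save=None):
    o=bot.get_obs(); p=vision.capture(name)
    p['c2w']=T_tool(o)@p['mount'] if name=='wrist' else np.linalg.inv(p['world_to_cam'])
    if save: cv2.imwrite(f'pics/{save}.png',p['img'][:,:,::-1])
    return p
def find(p,name,minc=0.2):
    r=[]
    for d in vision.find_in(p,name):
        if d['confidence']>=minc:
            w=p['c2w']@np.append(d['xyz'],1); r.append((round(d['confidence'],2),w[:3].round(1)))
    return r
def proj(p,w):
    c=np.linalg.inv(p['c2w'])@np.append(w,1); u=p['camera_matrix']@c[:3]; return u[:2]/u[2]
def ray(p,uv,z):
    d=p['c2w'][:3,:3]@np.linalg.solve(p['camera_matrix'],[uv[0],uv[1],1]); c=p['c2w'][:3,3]
    return c+d*(z-c[2])/d[2]
E
python3 - <<'E'
from h import *
o=bot.get_obs(); print({k:np.round(v,3) for k,v in o.items()}); print(T_tool(o).round(2))
for n in ['top','scene']:
    p=shot(n,n+'0')
    print(n,p['c2w'].round(2).tolist(),p['camera_matrix'].tolist())
    for k in ['curing_unit','drawer','drawer_push','bat','bat_knob','cast','tray','bowl','blank','jar','spatula','tin','burs']:
        print(k,find(p,k))
p=shot('wrist'); print(p['mount'].round(2).tolist())
E
```

```text
pics
{'time': np.float64(0.0), 'joint_positions': array([-1.317,  0.343,  1.525, -0.   ,  1.275, -0.146]), 'dq': array([ 0.   , -0.001, -0.001, -0.   , -0.   , -0.001]), 'tau': array([-2.0000e-03, -4.3126e+01, -2.4422e+01,  7.2000e-02,  5.6000e-02,
       -0.0000e+00]), 'tool_pos': array([ 204.261, -483.199,  234.035]), 'tcp_rot': array([-1.572,  0.   , -2.742]), 'contact_force': array([-0.046,  0.338, -0.401]), 'moment': array([ 0.044, -0.041,  0.002]), 'grip_width': np.float64(92.104)}
[[-9.2000e-01 -0.0000e+00  3.9000e-01  2.0426e+02]
 [-3.9000e-01  0.0000e+00 -9.2000e-01 -4.8320e+02]
 [-0.0000e+00 -1.0000e+00 -0.0000e+00  2.3403e+02]
 [ 0.0000e+00  0.0000e+00  0.0000e+00  1.0000e+00]]
top [[-0.03, -0.99, 0.13, 373.06], [-1.0, 0.02, -0.01, 3.97], [0.01, -0.13, -0.99, 1208.24], [0.0, 0.0, 0.0, 1.0]] [[374.0378523264581, 0.0, 318.1274716840697], [0.0, 374.0378523264581, 205.52976330843035], [0.0, 0.0, 1.0]]
curing_unit [(0.93, array([633.5,  54.2, 138.7]))]
drawer [(0.77, array([532.9,  49.8,  15.5]))]
drawer_push [(0.55, array([533.8,  50. ,  19.3]))]
bat []
bat_knob [(0.45, array(
[... 1144 characters left out ...]
 array([665.7,  71.8, 188.2])), (0.58, array([438.5, 308.6,   5.7]))]
cast [(0.74, array([ 456.9, -310.5,   19.6])), (0.41, array([4.382e+02, 3.007e+02, 1.000e-01])), (0.27, array([436.5, 538.3,   2.4]))]
tray [(0.62, array([330.5, 286.6,   7.7])), (0.42, array([286.1, 197. ,   4.8]))]
bowl [(0.85, array([695.5, 404.9,  60.5]))]
blank [(0.84, array([ 710.3, -323.9,   29.3]))]
jar [(0.68, array([666.6,  72.4, 185.2])), (0.65, array([474.7,  22.8,  69.2]))]
spatula [(0.84, array([436.7, 536.3,   6.1]))]
tin [(0.59, array([777.7, 136.2, 161. ]))]
burs [(0.96, array([ 488. , -538.7,   20.9]))]
[[-0.0, 0.96, 0.26, -70.6], [0.0, -0.26, 0.96, -150.06], [1.0, 0.0, -0.0, -0.08], [0.0, 0.0, 0.0, 1.0]]
```

Run:
```python
import cv2
t=cv2.imread('pics/top0.png'); 
cv2.imwrite('pics/a.png',cv2.resize(t,(800,500),interpolation=cv2.INTER_CUBIC))
s=cv2.imread('pics/scene0.png'); cv2.imwrite('pics/b.png',cv2.resize(s,(800,500),interpolation=cv2.INTER_CUBIC))
```

```text
(no output)
```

View pics/a.png

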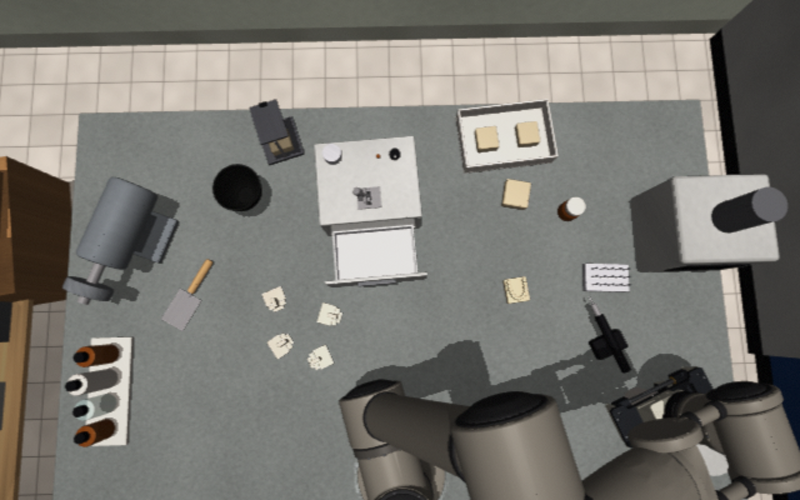

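View pics/b.png

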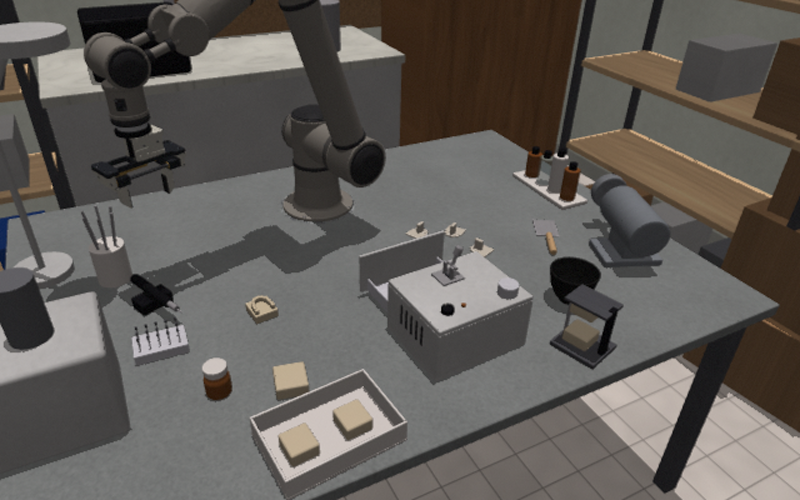

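The top picture shows four tray look-alikes. In the 800-px view the farthest is at (275,298), about (434,310) mm. The cast is at (516,290), the unit at (370,185) with its drawer open toward the robot, and the bat at (365,195). I'll move over the cast for a close look.

Request:
arm_command:
  deltas:
    - [-0.036,0,-0.009,0]
    - [-0.036,0,-0.009,0]
    - [-0.036,0,-0.009,0]
    - [-0.036,0,-0.009,0]
  claw: 0

```text
time: 1.85
tool_pos: [323.9, -393.5, 234.8]
tcp_rot: [-1.571, 0.0, -2.742]
contact_force: [0.5, -0.2, 0.7]
grip_width: 92.0
```

Request:
arm_command:
  deltas:
    - [-0.036,0,-0.009,0]
    - [-0.036,0,-0.009,0]
    - [-0.036,0,-0.009,0]
    - [-0.036,0,-0.009,0]
    - [0,0,0,0]

```text
time: 2.35
tool_pos: [444.4, -302.5, 234.7]
tcp_rot: [-1.571, 0.001, -2.737]
contact_force: [0.5, -0.8, 0.7]
grip_width: 91.6
```

Run:
```python
from h import *
o=bot.get_obs(); print(o['tool_pos'],o['tcp_rot'],o['time'])
p=shot('wrist','w1'); print(find(p,'cast'),find(p,'cast_front'))
m=vision.regions_of(p,'cast'); 
for d in m[:2]:
    c,_=cv2.findContours(d['mask'].astype('uint8'),0,2); c=max(c,key=cv2.contourArea); print(d['confidence'],cv2.minAreaRect(c),cv2.boundingRect(c))
p=shot('top'); print(find(p,'cast_front'))
p=shot('scene'); print(find(p,'cast_front'))
```

```text
[ 444.38972752 -302.51016546  234.66443428] [-1.57094350e+00  1.37571116e-03 -2.73736430e+00] 2.35
[(0.65, array([ 444.4, -310.4,   21. ]))] [(0.63, array([ 443.1, -306.9,   23.1]))]
0.81 ((320.5754699707031, 181.23583984375), (46.01578140258789, 50.68604278564453), 15.945395469665527) (295, 152, 54, 59)
[(0.39, array([ 431.5, -288. ,   20.5]))]
[(0.91, array([ 466.1, -310.2,   20.4]))]
```

View pics/w1.png

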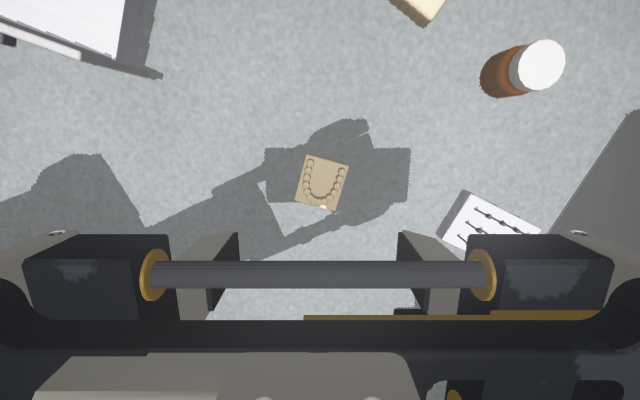

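The cast shows at (322,181) with its front teeth toward the bottom of the picture, which is toward the robot. Its +x points about 0.13 rad left of world +x. I'll turn the wrist half round so the camera sits on the robot's side, clear of the unit.

Request:
arm_command:
  deltas:
    - [0,0,0,-8.2]
    - [0,0,0,-8.2]
    - [0,0,0,-8.2]
    - [0,0,0,-8.2]
    - [0,0,0,-8.2]

```text
time: 3.25
tool_pos: [441.1, -305.7, 234.8]
tcp_rot: [-1.571, -0.0, -2.021]
contact_force: [-1.0, -0.6, 0.5]
grip_width: 91.8
```

Request:
arm_command:
  deltas:
    - [0,0,0,-8.2]
    - [0,0,0,-8.2]
    - [0,0,0,-8.2]
    - [0,0,0,-8.2]
    - [0,0,0,-8.2]

```text
time: 3.75
tool_pos: [441.1, -305.7, 234.8]
tcp_rot: [-1.571, -0.0, -1.306]
contact_force: [-0.4, 0.3, 0.4]
grip_width: 91.9
```

Request:
arm_command:
  deltas:
    - [0,0,0,-8.2]
    - [0,0,0,-8.2]
    - [0,0,0,-8.2]
    - [0,0,0,-8.2]
    - [0,0,0,-8.2]

```text
time: 4.25
tool_pos: [441.1, -305.7, 234.8]
tcp_rot: [-1.571, -0.0, -0.59]
contact_force: [0.2, 0.0, 0.8]
grip_width: 92.1
```

Request:
arm_command:
  deltas:
    - [0,0,0,-8.2]
    - [0,0,0,-8.2]
    - [0,0,0,-8.2]
    - [0,0,0,-8.2]
    - [0,0,0,-8.2]

```text
time: 4.75
tool_pos: [441.2, -305.7, 234.8]
tcp_rot: [-1.571, -0.0, 0.125]
contact_force: [-0.7, 0.2, 0.3]
grip_width: 91.8
```

Request:
arm_command:
  deltas:
    - [0,0.025,0,0]
    - [0,0.025,0,0]
    - [0,0.025,0,0]
    - [0,0,0,0]

```text
time: 5.15
tool_pos: [439.7, -304.3, 156.8]
tcp_rot: [-1.566, 0.004, 0.119]
contact_force: [-1.8, -0.7, -0.1]
grip_width: 91.9
```

```bash
cat >> h.py <<'E'
def rect(p,name,z,k=0,minc=0.3):
    out=[]
    for d in vision.regions_of(p,name):
        if d['confidence']<minc: continue
        c,_=cv2.findContours(d['mask'].astype('uint8'),0,cv2.CHAIN_APPROX_NONE); c=max(c,key=cv2.contourArea)
        w=np.array([ray(p,q[0].astype(float),z)[:2] for q in c],np.float32)
        b=cv2.minAreaRect(w); out.append((round(d['confidence'],2),np.round(b[0],1),np.round(b[1],1),round(b[2],1),cv2.boundingRect(c)))
    return out
E
python3 - <<'E'
from h import *
o=bot.get_obs(); print(o['tool_pos'],o['tcp_rot'],o['time'],o['joint_positions'].round(2))
p=shot('wrist','w2'); print(find(p,'cast'),find(p,'cast_front'))
print(rect(p,'cast',22)); print(rect(p,'cast',0))
E
```

```text
[ 439.70234728 -304.3013791   156.84868064] [-1.56590484  0.00423573  0.1194785 ] 5.15 [-0.75  0.44  1.61 -0.    1.1  -2.44]
[(0.7, array([ 439.2, -307.8,   20.4]))] [(0.72, array([ 431.9, -306.7,   24. ]))]
[(0.67, array([ 440.5, -307.2]), array([63.7, 56.6]), 6.8, (285, 164, 58, 63))]
[(0.67, array([ 445.9, -306.7]), array([68.6, 61. ]), 6.8, (285, 164, 58, 63))]
```

Request:
arm_command:
  deltas:
    - [-0.001,0.04,-0.001,0.3]
    - [0,0.04,0,0]
    - [0,0.03,0,0]
    - [0,0.02,0,0]
    - [0,0.012,0,0]

```text
time: 5.9
tool_pos: [440.8, -306.4, 17.0]
tcp_rot: [-1.571, 0.0, 0.115]
contact_force: [-0.2, -0.1, -0.3]
grip_width: 91.5
```

Request:
arm_command:
  deltas:
    - [0,0.005,0,0]
    - [0,0,0,0]
    - [0,0,0,0]

```text
time: 6.2
tool_pos: [441.4, -307.0, 13.9]
tcp_rot: [-1.573, -0.001, 0.115]
contact_force: [1.4, 0.1, 0.9]
grip_width: 91.7
```

Request:
arm_command:
  deltas:
    - [0,0,0,0]
    - [0,0,0,0]
    - [0,0,0,0]
    - [0,0,0,0]
    - [0,0,0,0]
  claw: 255

```text
time: 6.7
tool_pos: [440.8, -306.4, 12.8]
tcp_rot: [-1.571, -0.0, 0.115]
contact_force: [-0.4, -1.2, 0.8]
grip_width: 55.9
```

Request:
arm_command:
  deltas:
    - [0,0,0,0]
    - [0,0,0,0]
    - [0,0,0,0]

```text
time: 7.0
tool_pos: [440.8, -306.4, 12.8]
tcp_rot: [-1.571, -0.0, 0.115]
contact_force: [-0.9, -0.1, 2.4]
grip_width: 55.6
```

Gripped at 55.6 mm, which matches the 56 mm width. I'll lift it and measure the unit and drawer.

Request:
arm_command:
  deltas:
    - [0,-0.02,0,0]
    - [0,-0.04,0,0]
    - [0,-0.045,0,0]
    - [0,-0.045,0,0]
    - [0,-0.03,0,0]

```text
time: 7.5
tool_pos: [441.1, -306.5, 195.6]
tcp_rot: [-1.573, -0.002, 0.115]
contact_force: [1.0, -0.8, -2.4]
grip_width: 56.0
```

Run:
```python
from h import *
o=bot.get_obs(); print(o['tool_pos'],o['tcp_rot'],o['time'],o['grip_width'],o['contact_force'])
p=shot('top','top1')
print(rect(p,'curing_unit',135)); print(rect(p,'drawer',48))
for k in ['bat_pivot','bat_knob','drawer_push','drawer_in','tray_front','tin']: print(k,find(p,k))
im=p['img'][100:240,240:350,::-1]; cv2.imwrite('pics/c.png',cv2.resize(im,None,fx=4.25,fy=4.25,interpolation=cv2.INTER_CUBIC))
s=shot('scene'); 
for k in ['bat_pivot','bat_knob','drawer_push','drawer_in','tray_front','tin']: print(k,find(s,k))
np.savez('cams.npz',tc=p['c2w'],tk=p['camera_matrix'],sc=s['c2w'],sk=s['camera_matrix'])
```

```text
[ 441.13162862 -306.5200492   195.62289869] [-1.57288204 -0.00186787  0.11539916] 7.5 55.98853338186837 [ 0.99645955 -0.84941722 -2.38846047]
[(0.98, array([629.1,  56.2]), array([351.7, 241.2]), 3.6, (252, 109, 90, 121))]
[(0.71, array([532.6,  50.3]), array([146.3, 246.7]), 5.1, (262, 180, 80, 50)), (0.51, array([ 683.1, -314.3]), array([66.2, 73.7]), 77.7, (401, 143, 24, 25))]
bat_pivot [(0.56, array([631.8,  54.3, 136. ]))]
bat_knob [(0.58, array([720.6, 400.2,  41.8])), (0.46, array([653.1,  73.7, 190. ]))]
drawer_push [(0.7, array([532.1,  49.3,  16.6]))]
drawer_in [(0.68, array([531.3,  51. ,  15.8]))]
tray_front [(0.77, array([430.5, 306.5,  -0.8])), (0.76, array([315. , 293.8,  -0.6])), (0.67, array([386.3, 165.1,   2.6])), (0.56, array([278. , 188.9,   5.4])), (0.42, array([761. , 135.4, 156.7]))]
tin [(0.75, array([760.1, 135. , 157.5])), (0.24, array([533.2,  51.4,  13.4]))]
bat_pivot [(0.77, array([724. ,  25. , 103.8]))]
bat_knob [(0.5, array([666.8,  70.7, 190.7])), (0.49, array([727.6,  26.4, 106. ]))]
drawer_push [(0.63, array([477. ,  22.7,  70.5]))]
drawer_in [(0.84, array([479.1,  21.5,  64.9])), (0.52, array([ 463.2, -306.3,  199.7]))]
tray_front [(0.7, array([437.5, 302.7,  -0. ])), (0.6, array([285. , 193.8,   2.7])), (0.53, array([723.7,  24.2, 102.5]))]
tin [(0.69, array([774.4, 133.3, 158. ]))]
```

View pics/c.png

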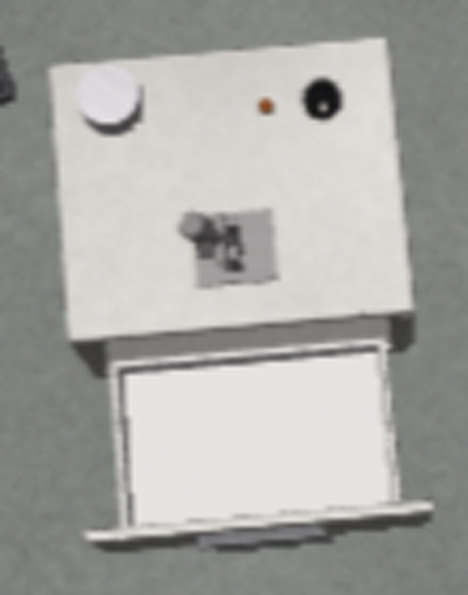

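The crop shows the unit's top corners at (51,67), (385,39), (412,310) and (72,341), and the panel's top edge from (85,540) to (432,508). The bat's knob is at (195,226), leaning left. The drawer is open and empty.

Run:
```python
from h import *
c=np.load('cams.npz'); p={'c2w':c['tc'],'camera_matrix':c['tk']}
f=lambda u,v,z: ray(p,(240+(u+.5)/4.25-.5,100+(v+.5)/4.25-.5),z)[:2]
q=[f(*a,135) for a in [(51,67),(385,39),(412,310),(72,341)]]
print(np.round(q,1)); ctr=np.mean(q,0); 
ex=(q[0]+q[1]-q[2]-q[3])/2; ey=(q[0]+q[3]-q[1]-q[2])/2
print('ctr',ctr,'len',np.hypot(*ex),np.hypot(*ey),'yaw',np.arctan2(ex[1],ex[0]),np.arctan2(-ey[0],ey[1]))
a,b=f(85,540,118),f(432,508,118); print('panel',a,b,(a+b)/2,np.arctan2(-(a-b)[0],(a-b)[1]), np.hypot(*(a-b)))
print('floor back',f(125,372,48),f(380,347,48))
print('knob',f(195,224,203),'plate',f(235,248,137))
```

```text
[[792.7 184.9]
 [807.9 -50.5]
 [612.3 -63.3]
 [596.2 170.9]]
ctr [702.30864726  60.46624145] len 196.51571602402373 235.31220189932012 yaw 0.06826997912050954 0.06660667114980694
panel [460.50436095 165.1130189 ] [476.6143257  -73.71495005] [468.55934333  45.69903442] 0.06735223451999969 239.37069519871403
floor back [589.98433902 145.27605614] [604.25435263 -44.11073425]
knob [657.60211056  80.15910306] plate [658.56800457  57.76949503]
```

Request:
arm_command:
  deltas:
    - [0,0,0,2.74]
    - [0.006,0,0.018,0]
    - [0.012,0,0.035,0]
    - [0.012,0,0.035,0]
    - [0.012,0,0.035,0]

```text
time: 8.8
tool_pos: [474.5, -179.6, 192.8]
tcp_rot: [-1.571, -0.0, 0.067]
contact_force: [0.7, 0.2, -1.9]
grip_width: 55.3
```

Request:
arm_command:
  deltas:
    - [0.012,0,0.035,0]
    - [0.012,0,0.035,0]
    - [0.012,0,0.035,0]
    - [0.012,0,0.035,0]
    - [0.012,0,0.035,0]

```text
time: 9.3
tool_pos: [522.7, -0.6, 192.9]
tcp_rot: [-1.571, -0.0, 0.067]
contact_force: [1.0, -0.5, -1.4]
grip_width: 55.5
```

Request:
arm_command:
  deltas:
    - [0.012,0,0.03,0]
    - [0.007,0,0.02,0]
    - [0,0,0,0]
    - [0,0,0,0]

```text
time: 9.7
tool_pos: [537.9, 49.1, 192.6]
tcp_rot: [-1.571, 0.0, 0.069]
contact_force: [0.1, -0.8, -1.6]
grip_width: 55.8
```

Run:
```python
from h import *
o=bot.get_obs(); print(o['tool_pos'],o['tcp_rot'],o['time'],o['grip_width'],o['contact_force'])
p=shot('wrist','w3'); print(find(p,'cast'),find(p,'drawer_in'))
print(rect(p,'drawer',48))
# project expected drawer inner corners / housing edge
ex=np.array([.9977,.0675,0]);ey=np.array([-.0675,.9977,0]);c=np.array([538.6,49.4,0])
im=p['img'][:,:,::-1].copy()
def poly(z,hx,hy,col):
    q=np.array([proj(p,c+sx*hx*ex+sy*hy*ey+[0,0,z]) for sx,sy in[(1,1),(1,-1),(-1,-1),(-1,1)]]).round().astype(int); cv2.polylines(im,[q],True,col,1); print(q.tolist())
poly(48,63,98,(0,0,255)); poly(19,63,98,(0,255,0))
c=np.array([702.3,60.5,0]); poly(135,100,120,(255,0,0))
cv2.imwrite('pics/w3o.png',im)
```

```text
[537.86762893  49.08269173 192.58463085] [-1.57131925e+00  3.50323683e-04  6.86959163e-02] 9.7 55.80198642958072 [ 0.08299831 -0.77253308 -1.58225752]
[(0.88, array([524.3,  46.4, 201.7]))] [(0.83, array([509.6,  51.7,  19.1]))]
[(0.9, array([526.9,  51.3]), array([141.4, 312.4]), 3.6, (160, 110, 322, 138))]
[[408, 250], [227, 250], [217, 130], [418, 131]]
[[401, 240], [235, 239], [226, 129], [409, 130]]
[[440, 477], [195, 476], [168, 297], [467, 297]]
```

View pics/w3o.png

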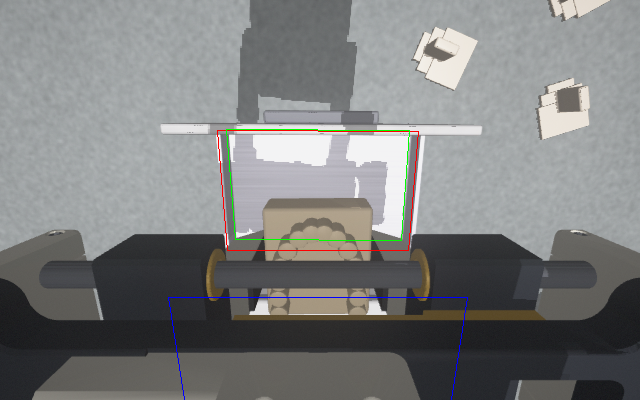

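The overlay matches the drawer walls to about 2 px, and the cast hangs over the drawer with its front teeth toward the robot. I'll lower it.

Request:
arm_command:
  deltas:
    - [0,0.035,0,0]
    - [0,0.04,0,0]
    - [0,0.035,0,0]
    - [0,0.025,0,0]
    - [0,0.015,0,0]

```text
time: 10.4
tool_pos: [536.8, 48.1, 40.6]
tcp_rot: [-1.571, 0.003, 0.066]
contact_force: [-0.8, -0.2, -1.6]
grip_width: 55.8
```

Request:
arm_command:
  deltas:
    - [0,0.006,0,0]
    - [0,0.003,0,0]
    - [0,0,0,0]
    - [0,0,0,0]

```text
time: 10.8
tool_pos: [538.7, 48.9, 34.7]
tcp_rot: [-1.571, -0.002, 0.067]
contact_force: [0.2, 0.0, -0.9]
grip_width: 55.6
```

Request:
arm_command:
  deltas:
    - [0,0.001,0,0]
    - [0,0.001,0,0]
    - [0,0,0,0]

```text
time: 11.1
tool_pos: [538.1, 49.1, 31.9]
tcp_rot: [-1.571, -0.0, 0.068]
contact_force: [-0.3, -0.5, -2.0]
grip_width: 55.9
```

Request:
arm_command:
  deltas:
    - [0,0.001,0,0]
    - [0,0,0,0]
    - [0,0,0,0]

```text
time: 11.4
tool_pos: [538.9, 49.1, 31.8]
tcp_rot: [-1.571, -0.002, 0.068]
contact_force: [-0.9, 1.0, 5.1]
grip_width: 55.7
```

Request:
arm_command:
  deltas:
    - [0,0,0,0]
    - [0,0,0,0]
    - [0,0,0,0]
    - [0,0,0,0]
  claw: 40

```text
time: 11.8
tool_pos: [538.0, 49.0, 30.6]
tcp_rot: [-1.571, 0.0, 0.067]
contact_force: [1.1, -0.4, -0.3]
grip_width: 76.6
```

Request:
arm_command:
  deltas:
    - [0,-0.02,0,0]
    - [0,-0.04,0,0]
    - [0,-0.05,0,0]
    - [0,-0.05,0,0]
    - [0,-0.03,0,0]

```text
time: 12.3
tool_pos: [539.0, 49.1, 224.7]
tcp_rot: [-1.571, -0.005, 0.068]
contact_force: [0.9, 0.2, -0.5]
grip_width: 77.5
```

Run:
```python
from h import *
o=bot.get_obs(); print(o['tool_pos'],o['tcp_rot'],o['time'],o['grip_width'],o['contact_force'])
p=shot('wrist','w4'); print(find(p,'cast'),find(p,'drawer_in'))
print(rect(p,'cast',41))
for n in ['top','scene']:
    p=shot(n,n+'2'); print(find(p,'cast')); print(rect(p,'cast',41))
    for r in rect(p,'tray',2): print(r)
```

```text
[538.97469828  49.07454404 224.74553423] [-1.5714624  -0.00503897  0.06760565] 12.3 77.50903128836008 [ 0.87431848  0.20461958 -0.45881474]
[(0.76, array([537.9,  47.8,  40.7]))] [(0.84, array([525.8,  52.2,  20.2]))]
[(0.84, array([539.9,  48.7]), array([63.8, 56.8]), 3.9, (292, 157, 51, 55))]
[(0.66, array([525.8,  44.4,  39.2]))]
[(0.72, array([ 642. , -455.5]), array([48.6, 77. ]), 29.4, (446, 158, 23, 19)), (0.48, array([524.1,  45.8]), array([35.9, 54.7]), 6.8, (292, 202, 19, 12))]
(0.7, array([317.6, 291.9]), array([52.9, 55.3]), 32.5, (215, 267, 20, 19))
(0.58, array([432.4, 308.2]), array([52.2, 52.2]), 25.6, (211, 230, 18, 18))
[(0.27, array([774.8, 134.6, 159.1]))]
[(0.47, array([653.5, 242.7]), array([45.4, 83.4]), 55.0, (399, 222, 16, 17))]
```

Cast released at about (539,49), yaw 0.068, standing on the floor. Next is the farthest tray.

Request:
arm_command:
  deltas:
    - [-0.011,0,0.033,0]
    - [-0.011,0,0.033,0]
    - [-0.011,0,0.034,0]
    - [-0.012,0,0.034,0]
    - [-0.012,0,0.034,0]

```text
time: 13.4
tool_pos: [469.1, 214.0, 220.5]
tcp_rot: [-1.571, 0.0, 0.067]
contact_force: [0.9, 0.8, 0.3]
grip_width: 77.5
```

Request:
arm_command:
  deltas:
    - [-0.011,0,0.033,0]
    - [-0.011,0,0.033,0]
    - [-0.011,0,0.033,0]
    - [0,0.02,0,0]
    - [0,0,0,0]

```text
time: 13.9
tool_pos: [428.5, 309.6, 198.5]
tcp_rot: [-1.573, 0.004, 0.07]
contact_force: [-0.8, 0.0, -0.6]
grip_width: 77.6
```

Run:
```python
from h import *
o=bot.get_obs(); print(o['tool_pos'],o['tcp_rot'],o['time'],o['joint_positions'].round(2))
p=shot('wrist','w5'); print(find(p,'tray'),find(p,'tray_front'))
for z in (4,32): print(rect(p,'tray',z))
u,v=proj(p,np.array([433,309,4])).round().astype(int); print(u,v)
x0,y0=max(u-50,0),max(v-50,0)
cv2.imwrite('pics/t.png',cv2.resize(p['img'][y0:y0+100,x0:x0+100,::-1],(500,500),interpolation=cv2.INTER_CUBIC)); print(x0,y0)
np.savez('w5.npz',c2w=p['c2w'],camera_matrix=p['camera_matrix'])
```

```text
[428.51422916 309.59056672 198.476043  ] [-1.5728459   0.00420582  0.06952731] 13.9 [ 0.48  0.38  1.57 -0.    1.2  -1.16]
[(0.7, array([434.9, 308.7,   6.6])), (0.61, array([388.8, 172.6,   4.6])), (0.59, array([317.5, 296.6,   3.6]))] [(0.89, array([322. , 301.3,   5.7])), (0.79, array([285.2, 199.1,   5.8])), (0.78, array([430.8, 313.1,   4.2])), (0.57, array([3.900e+02, 1.773e+02, 3.000e-01]))]
[(0.69, array([321.4, 294.7]), array([52.6, 55.9]), 33.0, (284, 52, 61, 62)), (0.58, array([391. , 169.6]), array([59.8, 52.4]), 72.9, (172, 120, 58, 53)), (0.56, array([283.5, 198.6]), array([51.9, 55.6]), 22.6, (190, 15, 62, 61))]
[(0.69, array([324.4, 295.5]), array([48.4, 51.4]), 33.0, (284, 52, 61, 62)), (0.58, array([388.3, 180.6]), array([54.9, 48.1]), 72.9, (172, 120, 58, 53)), (0.56, array([289.6, 207.2]), array([47.7, 51. ]), 22.6, (190, 15, 62, 61))]
317 187
267 137
```

View pics/t.png

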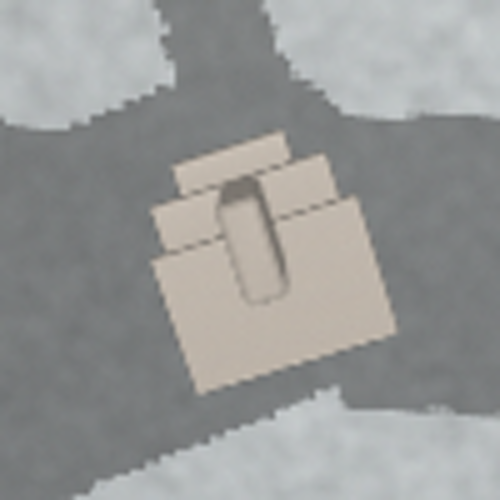

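The tray is plain: its narrowed front edge runs (175,166)–(283,132) in the 5x crop, toward the robot, and its back edge (200,394)–(396,331). The stub handle's top is around (250,245).

Run:
```python
from h import *
p=dict(np.load('w5.npz'))
f=lambda a,z: ray(p,(267+(a[0]+.5)/5-.5,137+(a[1]+.5)/5-.5),z)[:2]
F1,F2,B1,B2,S1,S2=[f(a,4) for a in [(175,166),(283,132),(200,394),(396,331),(152,260),(357,198)]]
F=(F1+F2)/2;B=(B1+B2)/2
print('front w',np.hypot(*(F1-F2)),'back w',np.hypot(*(B1-B2)),'len',np.hypot(*(F-B)))
yaw=np.arctan2(*(B-F)[::-1]); yb=np.arctan2(-(B1-B2)[0],(B1-B2)[1]); ys=np.arctan2(-(S1-S2)[0],(S1-S2)[1]);print('yaw',yaw,yb,ys)
c=(F+B)/2; print('ctr',c); yaw=np.mean([yaw,yb,ys]); 
ex=np.array([np.cos(yaw),np.sin(yaw)])
h=c-8*ex; print('yaw',yaw,'handle',h)
print('handle top proj in crop', (proj(p,np.array([*h,32]))-[267,137])*5)
o=bot.get_obs(); ty=o['tcp_rot'][2]; print(o['tool_pos'],ty,'need dyaw deg',np.degrees(yaw-ty))
```

```text
front w 26.646798801799942 back w 50.34744178598636 len 54.85250287305024
yaw 0.3754946717388297 -2.747282229355907 -2.7729317122778125
ctr [434.03917364 312.01256394]
yaw -1.7149064232982967 handle [435.1880681  319.92963673]
handle top proj in crop [297.62844399 290.55046027]
[430.94495444 308.94970931 201.38837754] 0.06629313523124025 need dyaw deg -102.05521717430791
```

Request:
arm_command:
  deltas:
    - [0,0,0,-5.97]
    - [0,0,0,-5.97]
    - [0,0,0,-5.97]
    - [-0.004,0.03,0.0015,0]
    - [0,0.03,0,0]

```text
time: 14.65
tool_pos: [426.9, 309.2, 141.4]
tcp_rot: [-1.57, -0.004, 0.379]
contact_force: [0.2, -0.4, 0.1]
grip_width: 77.2
```

Request:
arm_command:
  deltas:
    - [0,0.02,0,0]
    - [0,0,0,0]
    - [0,0,0,0]
    - [0,0,0,0]

```text
time: 15.05
tool_pos: [427.0, 309.6, 122.3]
tcp_rot: [-1.571, -0.003, 0.38]
contact_force: [-0.1, -0.1, 0.6]
grip_width: 77.5
```

Run:
```python
from h import *
o=bot.get_obs(); print(o['tool_pos'],o['tcp_rot'],o['time'])
p=shot('wrist','w6'); print(find(p,'tray'))
for r in rect(p,'tray',4): print(r)
im=p['img'][:,:,::-1].copy()
yaw=.379; ex=np.array([np.cos(yaw),np.sin(yaw),0]); ey=np.array([-ex[1],ex[0],0]); c=np.array([434,312,0])
def poly(pts,z,col):
    q=np.array([proj(p,c+x*ex+y*ey+[0,0,z]) for x,y in pts]); cv2.polylines(im,[np.round(q*8).astype(int)],True,col,1,cv2.LINE_AA,3); print(q.round(1).tolist())
poly([(28,26),(28,-26),(-28,-14),(-28,14)],4,(0,0,255)); poly([(4,5),(4,-5),(-20,-5),(-20,5)],32,(0,255,0))
u,v=proj(p,c+[0,0,10]).astype(int); cv2.imwrite('pics/w6c.png',cv2.resize(im[max(v-70,0):v+70,u-90:u+90],None,fx=4,fy=4,interpolation=cv2.INTER_CUBIC)); print(u,v)
```

```text
[427.04781155 309.56773547 122.2610059 ] [-1.57058732 -0.00286     0.37957942] 15.05
[(0.76, array([316.8, 294.5,   3.2])), (0.76, array([302.6, 203.2,   6. ])), (0.74, array([389.5, 171.3,   5.9])), (0.72, array([436.7, 308.6,   7.3])), (0.43, array([467.9, 141.7,  62.9]))]
(0.84, array([300.8, 206.2]), array([15.5, 55.2]), 21.8, (221, 0, 70, 23))
(0.74, array([390.6, 169.2]), array([60.7, 53.1]), 71.7, (145, 70, 82, 77))
(0.63, array([434.2, 311.6]), array([56.3, 52.1]), 21.8, (289, 177, 56, 58))
(0.63, array([320.8, 294.5]), array([52.7, 56.9]), 32.3, (312, 41, 72, 72))
[[343.6, 233.8], [290.2, 233.8], [301.7, 177.1], [332.1, 177.1]]
[[322.7, 219.8], [311.0, 219.8], [310.9, 192.7], [322.8, 192.7]]
316 208
```

View pics/w6c.png

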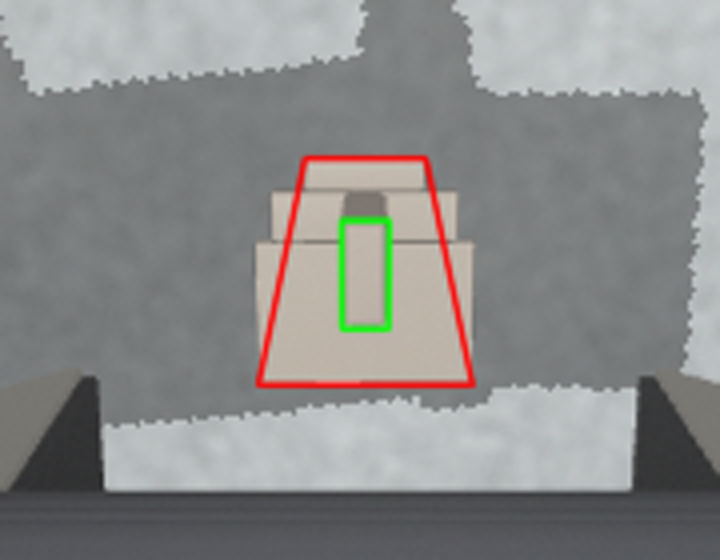

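The overlay lies exactly on the tray's edges and handle top, so I'll descend and grip.

Request:
arm_command:
  deltas:
    - [0,0.03,0,0]
    - [0,0.03,0,0]
    - [0,0.025,0,0]
    - [0,0.014,0,0]
    - [0,0.006,0,0]

```text
time: 15.7
tool_pos: [425.5, 309.1, 14.8]
tcp_rot: [-1.571, 0.002, 0.38]
contact_force: [-0.2, -0.6, 0.3]
grip_width: 77.7
```

Request:
arm_command:
  deltas:
    - [0,0,0,0]
    - [0,0,0,0]
    - [0,0,0,0]

```text
time: 16.0
tool_pos: [426.6, 309.7, 16.7]
tcp_rot: [-1.571, -0.002, 0.38]
contact_force: [0.3, -0.2, 0.4]
grip_width: 77.8
```

Request:
arm_command:
  deltas:
    - [0,0,0,0]
    - [0,0,0,0]
    - [0,0,0,0]
    - [0,0,0,0]
    - [0,0,0,0]
  claw: 255

```text
time: 16.5
tool_pos: [425.9, 309.3, 15.7]
tcp_rot: [-1.571, 0.0, 0.38]
contact_force: [1.1, 0.1, -0.9]
grip_width: 41.9
```

Request:
arm_command:
  deltas:
    - [0,0,0,0]
    - [0,0,0,0]
    - [0,0,0,0]

```text
time: 16.8
tool_pos: [425.9, 309.3, 15.6]
tcp_rot: [-1.571, 0.0, 0.38]
contact_force: [-0.2, -0.1, -0.2]
grip_width: 18.1
```

Request:
arm_command:
  deltas:
    - [0,0,0,0]
    - [0,0,0,0]
    - [0,0,0,0]
    - [0,0,0,0]

```text
time: 17.2
tool_pos: [425.9, 309.3, 15.7]
tcp_rot: [-1.571, 0.0, 0.38]
contact_force: [0.6, 0.3, -0.4]
grip_width: 10.0
```

Request:
arm_command:
  deltas:
    - [0,-0.02,0,0]
    - [0,-0.035,0,0]
    - [0,-0.04,0,0]
    - [0,-0.04,0,0]
    - [0,-0.04,0,0]

```text
time: 17.7
tool_pos: [425.6, 309.1, 192.3]
tcp_rot: [-1.571, 0.0, 0.38]
contact_force: [0.4, 1.1, -0.5]
grip_width: 9.8
```

Request:
arm_command:
  deltas:
    - [0,-0.015,0,5.97]
    - [0,0,0,5.97]
    - [0,0,0,5.88]
    - [0,0,0,0]

```text
time: 18.1
tool_pos: [425.8, 309.2, 205.8]
tcp_rot: [-1.571, -0.0, 0.068]
contact_force: [0.6, -0.4, 0.6]
grip_width: 9.8
```

Request:
arm_command:
  deltas:
    - [0.007,0,-0.02,0]
    - [0.011,0,-0.034,0]
    - [0.011,0,-0.034,0]
    - [0.011,0,-0.034,0]
    - [0.011,0,-0.034,0]

```text
time: 18.6
tool_pos: [487.8, 155.9, 205.5]
tcp_rot: [-1.571, 0.0, 0.072]
contact_force: [0.4, 0.2, -0.5]
grip_width: 9.9
```

Request:
arm_command:
  deltas:
    - [0.011,0,-0.034,0]
    - [0.011,0,-0.034,0]
    - [0.009,0,-0.028,0]
    - [0.005,0,-0.0155,0]
    - [0,0,0,0]

```text
time: 19.1
tool_pos: [531.7, 46.9, 205.4]
tcp_rot: [-1.571, 0.0, 0.068]
contact_force: [-0.1, 0.5, -0.0]
grip_width: 10.1
```

Request:
arm_command:
  deltas:
    - [0,0.04,0,0]
    - [0,0.035,0,0]
    - [0,0.015,0,0]
    - [0,0,0,0]
    - [0,0,0,0]

```text
time: 19.6
tool_pos: [531.3, 49.4, 116.2]
tcp_rot: [-1.571, -0.0, 0.071]
contact_force: [-0.4, -0.5, -0.4]
grip_width: 9.9
```

Run:
```python
from h import *
o=bot.get_obs(); print(o['tool_pos'],o['tcp_rot'],o['time'],o['grip_width'])
p=shot('wrist','w7'); print(find(p,'tray'),find(p,'cast'))
im=p['img'][:,:,::-1].copy()
yaw=.068; ex=np.array([np.cos(yaw),np.sin(yaw),0]); ey=np.array([-ex[1],ex[0],0])
def poly(c,pts,z,col):
    q=np.array([proj(p,c+x*ex+y*ey+[0,0,z]) for x,y in pts]); cv2.polylines(im,[np.round(q*8).astype(int)],True,col,1,cv2.LINE_AA,3)
R_=lambda a,b:[(a,b),(a,-b),(-a,-b),(-a,b)]
poly(np.array([539.1,48.8,0]),R_(31,28),41,(0,0,255))
c=np.array(o['tool_pos'])*[1,1,0]+8.3*ex; zb=o['tool_pos'][2]-15.7
poly(c,[(28,26),(28,-26),(-7,-26),(-7,26)],zb+4,(0,255,0)); poly(c,[(-28,-14),(-28,14),(-20,14),(-20,-14)],zb+4,(0,255,0))
cv2.imwrite('pics/w7o.png',cv2.resize(im[60:340,170:470],None,fx=2.1,fy=2.1,interpolation=cv2.INTER_CUBIC))
```

```text
[531.26932475  49.38717588 116.20582812] [-1.57067638e+00 -2.64415589e-04  7.06948930e-02] 19.6 9.89205428893958
[(0.92, array([392.5, 167.4,   3.7])), (0.86, array([520.1,  48.2, 104. ]))] [(0.7, array([518.7,  49.5,  38.2]))]
```

View pics/w7o.png

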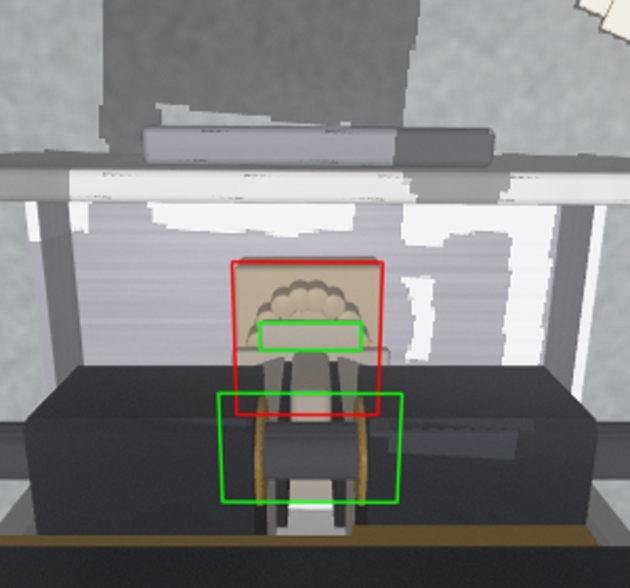

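The tray's front is centred over the front teeth. In the crop its front strip is at (310,337) and the arch is centred near x=308. I'll lower it to contact.

Request:
arm_command:
  deltas:
    - [0,0.02,0,0]
    - [0,0.015,0,0]
    - [0,0.008,0,0]
    - [0,0,0,0]
    - [0,0,0,0]

```text
time: 20.25
tool_pos: [531.7, 48.4, 73.5]
tcp_rot: [-1.571, -0.001, 0.069]
contact_force: [0.5, 0.5, 0.6]
grip_width: 10.0
```

Request:
arm_command:
  deltas:
    - [0,0.0015,0,0]
    - [0,0.001,0,0]
    - [0,0.001,0,0]
    - [0,0,0,0]
    - [0,0,0,0]

```text
time: 20.75
tool_pos: [531.2, 48.4, 69.2]
tcp_rot: [-1.571, 0.0, 0.069]
contact_force: [-0.7, -0.1, -0.1]
grip_width: 9.6
```

Request:
arm_command:
  deltas:
    - [0,0.0005,0,0]
    - [0,0.0005,0,0]
    - [0,0,0,0]
    - [0,0,0,0]

```text
time: 21.15
tool_pos: [531.4, 48.4, 68.6]
tcp_rot: [-1.571, -0.001, 0.069]
contact_force: [-0.6, -0.0, 5.3]
grip_width: 10.1
```

Request:
arm_command:
  deltas:
    - [0,0,0,0]
    - [0,0,0,0]
    - [0,0,0,0]
    - [0,0,0,0]
  claw: 130

```text
time: 21.55
tool_pos: [531.1, 48.4, 68.0]
tcp_rot: [-1.571, 0.0, 0.069]
contact_force: [0.2, 0.2, 0.7]
grip_width: 37.1
```

Request:
arm_command:
  deltas:
    - [0,-0.01,0,0]
    - [0,-0.03,0,0]
    - [0,-0.04,0,0]
    - [0,-0.04,0,0]
    - [0,-0.03,0,0]

```text
time: 22.05
tool_pos: [531.6, 48.4, 221.6]
tcp_rot: [-1.571, -0.003, 0.069]
contact_force: [0.7, -0.2, -0.1]
grip_width: 45.1
```

Run:
```python
from h import *
o=bot.get_obs(); print(o['tool_pos'],o['tcp_rot'],o['time'],o['grip_width'])
p=shot('wrist','w8'); print(find(p,'tray'),find(p,'cast'))
im=p['img'][:,:,::-1].copy()
yaw=.068; ex=np.array([np.cos(yaw),np.sin(yaw),0]); ey=np.array([-ex[1],ex[0],0])
def poly(c,pts,z,col):
    q=np.array([proj(p,c+x*ex+y*ey+[0,0,z]) for x,y in pts]); cv2.polylines(im,[np.round(q*8).astype(int)],True,col,1,cv2.LINE_AA,3)
R_=lambda a,b:[(a,b),(a,-b),(-a,-b),(-a,b)]
c=np.array([539.1,48.8,0]); poly(c,R_(31,28),41,(0,0,255))
poly(c,[(28,26),(28,-26),(-28,-14),(-28,14)],57,(0,255,0))
# lip
ez=np.array([0,0,1]); l=np.array([702.3,60.5,0])-(100+10+135)*ex
q=[proj(p,l+sy*45*ey+(98+sz*7)*ez) for sy,sz in[(1,1),(-1,1),(-1,-1),(1,-1)]]; cv2.polylines(im,[np.round(np.array(q)*8).astype(int)],True,(255,0,0),1,cv2.LINE_AA,3)
print(l,rect(p,'tray',57))
cv2.imwrite('pics/w8o.png',cv2.resize(im[60:280,180:470],None,fx=2.5,fy=2.5,interpolation=cv2.INTER_CUBIC))
```

```text
[531.6431366   48.4486762  221.58823346] [-1.57125711 -0.00318325  0.06911026] 22.05 45.07035174130032
[(0.8, array([542.3,  46.9,  58.6])), (0.61, array([323.8, 286.8,   1.6]))] [(0.65, array([513.2,  48.5,  38.9]))]
[457.86622177  43.85283634   0.        ] [(0.93, array([350.9, 261. ]), array([27.6, 57.7]), 4.0, (526, 0, 61, 34)), (0.89, array([539.6,  49.6]), array([53.3, 51.4]), 4.0, (295, 171, 47, 48)), (0.64, array([401.4, 152. ]), array([49.4, 45.8]), 72.1, (405, 39, 58, 59)), (0.41, array([531.4,  51.8]), array([145.1, 296. ]), 4.0, (179, 119, 284, 131))]
```

View pics/w8o.png

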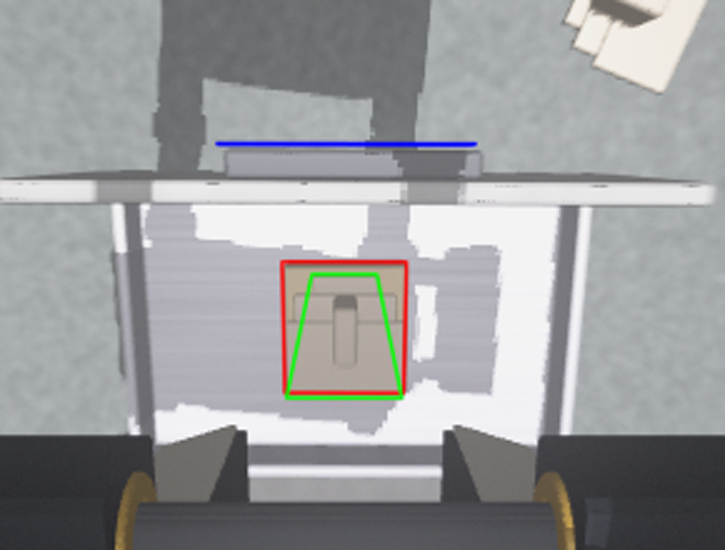

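The tray sits squarely on the cast, with a measured centre of (539.6,49.6) against the cast's (539,48.8). The lip's front face is near x=461 and its y-centre about 3 mm left of my model. I'll move in front of the lip and push.

Request:
arm_command:
  deltas:
    - [-0.03,0,0.001,0]
    - [-0.04,0,0.001,0]
    - [-0.03,0,0,0]
    - [0,0.02,0,0]
    - [0,0.04,0,0]
  claw: 255

```text
time: 22.75
tool_pos: [431.8, 43.4, 158.9]
tcp_rot: [-1.572, -0.005, 0.069]
contact_force: [1.0, -0.8, -1.4]
grip_width: 9.6
```

Request:
arm_command:
  deltas:
    - [0,0.04,0,0]
    - [0,0.02,0,0]
    - [0,0.005,0,0]
    - [0,0,0,0]
    - [0,0,0,0]

```text
time: 23.25
tool_pos: [431.8, 43.5, 93.8]
tcp_rot: [-1.571, -0.001, 0.069]
contact_force: [-1.1, -0.3, -0.1]
grip_width: 0.3
```

Request:
arm_command:
  deltas:
    - [0.004,0,0,0]
    - [0.004,0,0,0]
    - [0.004,0,0,0]
    - [0.004,0,0,0]
    - [0.004,0,0,0]

```text
time: 23.75
tool_pos: [451.3, 44.9, 93.3]
tcp_rot: [-1.571, 0.001, 0.069]
contact_force: [-2.3, -0.3, 1.5]
grip_width: 0.3
```

Request:
arm_command:
  deltas:
    - [0.004,0,0,0]
    - [0.005,0,0,0]
    - [0.006,0,0,0]
    - [0.006,0,0,0]
    - [0.006,0,0,0]

```text
time: 24.25
tool_pos: [478.7, 46.7, 93.1]
tcp_rot: [-1.571, 0.0, 0.069]
contact_force: [-2.1, -0.7, 0.8]
grip_width: 0.2
```

Request:
arm_command:
  deltas:
    - [0.007,0,0,0]
    - [0.007,0,0,0]
    - [0.007,0,0,0]
    - [0.007,0,0,0]
    - [0.007,0,0,0]

```text
time: 24.75
tool_pos: [513.7, 49.2, 93.1]
tcp_rot: [-1.571, 0.0, 0.069]
contact_force: [-2.1, -1.1, -0.9]
grip_width: 0.3
```

Request:
arm_command:
  deltas:
    - [0.007,0,0,0]
    - [0.007,0,0,0]
    - [0.007,0,0,0]
    - [0.006,0,0,0]
    - [0.006,0,0,0]

```text
time: 25.25
tool_pos: [546.5, 51.5, 93.2]
tcp_rot: [-1.571, 0.0, 0.069]
contact_force: [-2.1, -0.7, -0.6]
grip_width: 0.4
```

Request:
arm_command:
  deltas:
    - [0.004,0,0,0]
    - [0.004,0,0,0]
    - [0.003,0,0,0]
    - [0.003,0,0,0]
    - [0.003,0,0,0]

```text
time: 25.75
tool_pos: [563.2, 52.6, 93.2]
tcp_rot: [-1.571, -0.0, 0.069]
contact_force: [-1.9, -1.2, 0.3]
grip_width: 0.5
```

Request:
arm_command:
  deltas:
    - [0.003,0,0,0]
    - [0.002,0,0,0]
    - [0.002,0,0,0]
    - [0.002,0,0,0]
    - [0.001,0,0,0]

```text
time: 26.25
tool_pos: [573.2, 53.4, 93.2]
tcp_rot: [-1.571, -0.0, 0.069]
contact_force: [-1.0, -2.0, 1.0]
grip_width: 0.3
```

Request:
arm_command:
  deltas:
    - [0.001,0,0,0]
    - [0.001,0,0,0]
    - [0.001,0,0,0]
    - [0.001,0,0,0]

```text
time: 26.65
tool_pos: [577.0, 53.6, 93.2]
tcp_rot: [-1.571, -0.0, 0.069]
contact_force: [-1.5, -1.5, 0.5]
grip_width: 0.3
```

Request:
arm_command:
  deltas:
    - [0.001,0,0,0]
    - [0.001,0,0,0]
    - [0.001,0,0,0]
    - [0.001,0,0,0]

```text
time: 27.05
tool_pos: [577.5, 53.6, 93.2]
tcp_rot: [-1.571, 0.008, 0.069]
contact_force: [-17.2, -3.1, 12.8]
grip_width: 0.5
```

The drawer is against its stop: the force jumped to 17 N after about 127 mm of travel. I'll back off, rise, and turn the jaws along the unit's x axis above the bat.

Request:
arm_command:
  deltas:
    - [-0.01,0,0,0]
    - [-0.02,0,0,0]
    - [0,-0.04,0,0]
    - [0,-0.045,0,0]
    - [0,-0.045,0,0]

```text
time: 27.55
tool_pos: [551.1, 52.1, 224.8]
tcp_rot: [-1.571, -0.001, 0.069]
contact_force: [0.6, -0.8, -0.2]
grip_width: 0.5
```

Request:
arm_command:
  deltas:
    - [0,-0.04,0,0]
    - [0.03,0,0.005,0]
    - [0.04,0,0.007,0]
    - [0.04,0,0.007,0]
    - [0,0,0,0]
  claw: 60

```text
time: 28.05
tool_pos: [662.8, 79.5, 260.4]
tcp_rot: [-1.57, 0.0, 0.07]
contact_force: [-1.2, -0.2, -1.7]
grip_width: 35.6
```

Request:
arm_command:
  deltas:
    - [0,0,0,8.18]
    - [0,0,0,8.18]
    - [0,0,0,8.18]
    - [0,0,0,8.18]
    - [0,0,0,8.18]

```text
time: 28.55
tool_pos: [659.2, 78.5, 263.4]
tcp_rot: [-1.57, -0.0, -0.65]
contact_force: [0.4, 1.3, -0.7]
grip_width: 69.6
```

Request:
arm_command:
  deltas:
    - [0,0,0,8.18]
    - [0,0,0,8.18]
    - [0,0,0,8.18]
    - [0,0,0,8.18]
    - [0,0,0,8.18]

```text
time: 29.05
tool_pos: [659.2, 78.5, 263.5]
tcp_rot: [-1.57, 0.0, -1.364]
contact_force: [-0.6, 0.1, 0.2]
grip_width: 70.4
```

Request:
arm_command:
  deltas:
    - [0,0,0,8.18]
    - [0,0,0,0]
    - [0,0,0,0]

```text
time: 29.35
tool_pos: [659.3, 78.4, 263.4]
tcp_rot: [-1.57, 0.0, -1.497]
contact_force: [-1.1, 0.9, -0.1]
grip_width: 70.2
```

Run:
```python
from h import *
o=bot.get_obs(); print(o['tool_pos'],o['tcp_rot'],o['time'],o['grip_width'],o['joint_positions'].round(2))
p=shot('wrist','w9'); print(find(p,'bat_knob'),find(p,'bat_pivot'),find(p,'bat'))
np.savez('w9.npz',c2w=p['c2w'],camera_matrix=p['camera_matrix'])
im=p['img'][:,:,::-1].copy()
ex=np.array([.9977,.0675,0]);ey=np.array([-.0675,.9977,0])
piv=np.array([705,61,141])-45*ex; kn=piv+60*(np.sin(.42)*ey+np.cos(.42)*np.array([0,0,1]))
print(piv,kn)
for w in (piv,kn): cv2.circle(im,tuple(proj(p,w).round().astype(int)),2,(0,0,255),-1); print(proj(p,w))
cv2.imwrite('pics/w9o.png',im)
s=shot('scene'); print(find(s,'bat_knob'),find(s,'drawer_push'))
```

```text
[659.26259288  78.41834288 263.36878141] [-1.57043261e+00  5.46696925e-05 -1.49741257e+00] 29.35 70.15766288021919 [ 0.    0.59  1.04  0.    1.51 -0.07]
[(0.88, array([659.8,  85. , 202.1])), (0.71, array([658. ,  84.1, 205.6]))] [(0.62, array([687.4,  96.7, 135.9])), (0.48, array([657.3,  82. , 204.6]))] [(0.65, array([656.6,  85.1, 202.8]))]
[660.1035  57.9625 141.    ] [658.45207017  82.37185624 195.78533642]
[317.03882003 218.39436455]
[317.0706978  210.84620113]
[] []
```

View pics/w9o.png

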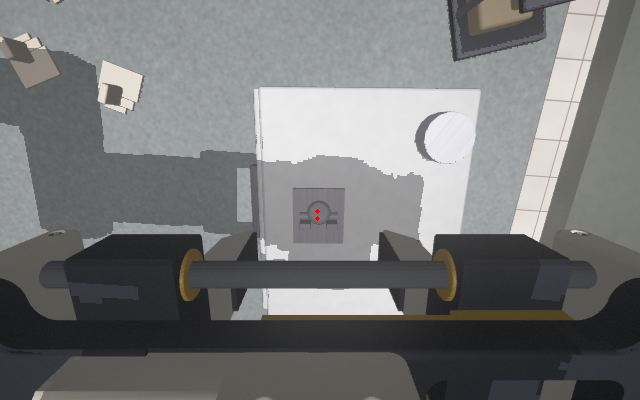

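The bat leans toward the camera, with its knob circle at (319,212). My modelled knob projects to (317,211), which is within about 1 mm. The tin at (446,137) is clear. I'll descend over the knob and grip.

Request:
arm_command:
  deltas:
    - [-0.0045,0.03,0.0006,0]
    - [0,0.025,0,0]
    - [0,0.014,0,0]
    - [0,0.006,0,0]
    - [0,0,0,0]

```text
time: 30.2
tool_pos: [659.5, 82.9, 187.5]
tcp_rot: [-1.572, 0.0, -1.501]
contact_force: [-0.2, 0.4, 0.0]
grip_width: 69.8
```

Request:
arm_command:
  deltas:
    - [0,0,0,0]
    - [0,0,0,0]

```text
time: 30.4
tool_pos: [660.3, 82.9, 189.5]
tcp_rot: [-1.569, -0.0, -1.501]
contact_force: [-0.2, -0.2, 0.5]
grip_width: 70.1
```

Request:
arm_command:
  deltas:
    - [0,0,0,0]
    - [0,0,0,0]
    - [0,0,0,0]
    - [0,0,0,0]
    - [0,0,0,0]
  claw: 255

```text
time: 30.9
tool_pos: [659.7, 82.9, 188.2]
tcp_rot: [-1.571, -0.0, -1.501]
contact_force: [-0.2, 0.8, 0.3]
grip_width: 34.8
```

Request:
arm_command:
  deltas:
    - [0,0,0,0]
    - [0,0,0,0]
    - [0,0,0,0]
    - [0,0,0,0]
    - [0,0,0,0]

```text
time: 31.4
tool_pos: [659.7, 82.9, 188.2]
tcp_rot: [-1.571, -0.0, -1.501]
contact_force: [-0.0, -0.3, 0.1]
grip_width: 17.2
```

Request:
arm_command:
  deltas:
    - [-0.0015,-0.0034,0,0]
    - [-0.0015,-0.0034,0,0]
    - [-0.0015,-0.0034,0,0]
    - [0,0,0,0]
    - [0,0,0,0]

```text
time: 31.9
tool_pos: [659.3, 87.1, 197.9]
tcp_rot: [-1.572, -0.001, -1.502]
contact_force: [2.3, -3.7, -7.7]
grip_width: 17.0
```

The pull force is 8.5 N along the bat, so the bat is out about 11 mm. Now the swing.

Request:
arm_command:
  deltas:
    - [0.007,-0.0027,0,0]
    - [0.0072,-0.0019,0,0]
    - [0.0074,-0.0012,0,0]
    - [0.0074,-0.0004,0,0]

```text
time: 32.3
tool_pos: [661.2, 58.5, 204.6]
tcp_rot: [-1.571, 0.001, -1.501]
contact_force: [-0.4, 3.1, -8.7]
grip_width: 17.2
```

Request:
arm_command:
  deltas:
    - [0.0074,0.0004,0,0]
    - [0.0074,0.0012,0,0]
    - [0.0072,0.0019,0,0]
    - [0.007,0.0027,0,0]
    - [0,0,0,0]

```text
time: 32.8
tool_pos: [663.2, 30.1, 198.4]
tcp_rot: [-1.571, 0.003, -1.502]
contact_force: [-0.8, 8.3, -7.1]
grip_width: 16.9
```

The bat is over, with the spring still pulling. I'll ease it inward to home, then release.

Request:
arm_command:
  deltas:
    - [-0.0015,0.0034,0,0]
    - [-0.0015,0.0034,0,0]
    - [-0.0015,0.0034,0,0]
    - [0,0,0,0]
    - [0,0,0,0]

```text
time: 33.3
tool_pos: [663.1, 34.2, 189.3]
tcp_rot: [-1.57, 0.0, -1.501]
contact_force: [-3.1, 4.8, -2.1]
grip_width: 16.7
```

Request:
arm_command:
  deltas:
    - [0,0,0,0]
    - [0,0,0,0]
    - [0,0,0,0]
    - [0,0,0,0]
    - [0,0,0,0]
  claw: 60

```text
time: 33.8
tool_pos: [663.3, 33.6, 188.5]
tcp_rot: [-1.57, -0.0, -1.502]
contact_force: [0.3, 0.4, -0.3]
grip_width: 52.4
```

Request:
arm_command:
  deltas:
    - [0,-0.02,0,0]
    - [0,-0.04,0,0]
    - [0,-0.04,0,0]
    - [0,0,0,0]
    - [0,0,0,0]

```text
time: 34.3
tool_pos: [663.4, 33.9, 289.2]
tcp_rot: [-1.568, -0.001, -1.501]
contact_force: [0.2, 0.5, -0.4]
grip_width: 70.5
```

Run:
```python
from h import *
o=bot.get_obs(); print(o['tool_pos'],o['tcp_rot'],o['time'],o['grip_width'],o['contact_force'])
p=shot('wrist','w10'); print(find(p,'bat_knob'))
im=p['img'][:,:,::-1].copy()
ex=np.array([.9977,.0675,0]);ey=np.array([-.0675,.9977,0])
piv=np.array([705,61,141])-45*ex
for r,a,col in((60,.42,(0,0,255)),(70,.42,(0,255,0)),(50,.42,(255,0,0))):
    w=piv+r*(-np.sin(a)*ey+np.cos(a)*np.array([0,0,1])); q=proj(p,w); print(r,w.round(1),q.round(1)); cv2.circle(im,tuple(q.round().astype(int)),1,col,-1)
q=proj(p,piv).astype(int); print(q)
a=cv2.resize(im[150:290,230:410],None,fx=3,fy=3,interpolation=cv2.INTER_CUBIC)
s=shot('scene'); q=proj(s,piv).astype(int); print(find(s,'bat_knob'),find(s,'drawer_push'))
b=cv2.resize(s['img'][q[1]-60:q[1]+80,q[0]-80:q[0]+100,::-1],None,fx=3,fy=3,interpolation=cv2.INTER_CUBIC) 
cv2.imwrite('pics/fin.png',cv2.resize(np.hstack([a,b]),None,fx=.73,fy=.73,interpolation=cv2.INTER_AREA))
```

```text
[663.44183347  33.88627275 289.18644619] [-1.56844941e+00 -5.67113336e-04 -1.50141080e+00] 34.3 70.52569761968141 [ 0.22344469  0.53142    -0.36007364]
[(0.88, array([660.3,  46.7, 192.9]))]
60 [661.8  33.6 195.8] [315.5 206.7]
70 [662.   29.5 204.9] [315.5 214.4]
50 [661.5  37.6 186.7] [315.6 199.4]
[315 168]
[(0.48, array([669.4,  35.8, 189.9])), (0.37, array([434.6, 536.9,   5.2]))] []
```

View pics/fin.png

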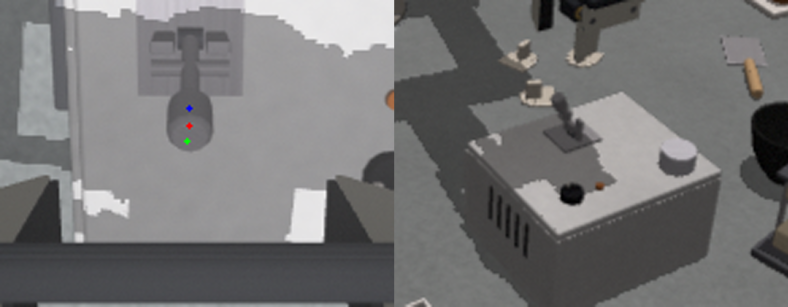

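The scene shows the bat leaning to the right (-y) and the tin unmoved. This line of sight can't quite tell "home" from "slightly out", so I'll take a second wrist viewpoint for triangulation. It also clears the arm from the bat.

Request:
arm_command:
  deltas:
    - [0.03,-0.01,0,0]
    - [0.04,0,0,0]
    - [0.03,0,0,0]
    - [0,0,0,0]
    - [0,0,0,0]

```text
time: 35.05
tool_pos: [669.9, -66.2, 297.2]
tcp_rot: [-1.572, 0.001, -1.503]
contact_force: [-1.0, -0.1, 0.2]
grip_width: 70.1
```

Run:
```python
from h import *
o=bot.get_obs(); print(o['tool_pos'],o['tcp_rot'],o['time'])
p=shot('wrist','w11'); print(find(p,'bat_knob'))
np.savez('w11.npz',c2w=p['c2w'],camera_matrix=p['camera_matrix'])
ez=np.array([0,0,1]);ex=np.array([.9977,.0675,0]);ey=np.array([-.0675,.9977,0])
piv=np.array([705.5,61,141])-45*ex+1.5*ey; print(piv)
def draw(im,r,a,col,s=1,off=(0,0)):
    d=-np.sin(a)*ey+np.cos(a)*ez; n=np.cross(d,ex)
    for e in(-10,10):
        q=np.array([(proj(p,piv+(r+e)*d+9*(np.cos(t)*ex+np.sin(t)*n))-off)*s for t in np.linspace(0,6.28,40)]); cv2.polylines(im,[np.round(q*8).astype(int)],True,col,1,cv2.LINE_AA,3)
u,v=proj(p,piv+40*ez).astype(int); x0,y0=u-50,max(v-60,0); S=4
base=cv2.resize(p['img'][y0:y0+120,x0:x0+100,::-1],None,fx=S,fy=S,interpolation=cv2.INTER_CUBIC)
A=base.copy(); draw(A,60,.42,(0,255,0),S,(x0,y0)); draw(A,70,.30,(0,0,255),S,(x0,y0))
print(u,v,x0,y0)
cv2.imwrite('pics/fin2.png',np.hstack([base,A]))
```

```text
[669.85619385 -66.22642634 297.20245764] [-1.57231380e+00  8.35050114e-04 -1.50284090e+00] 35.05
[(0.83, array([659.3,  40.4, 205.4])), (0.61, array([701.7,  39. , 134.9]))]
[660.50225  59.45905 141.     ]
317 51 267 0
```

View pics/fin2.png

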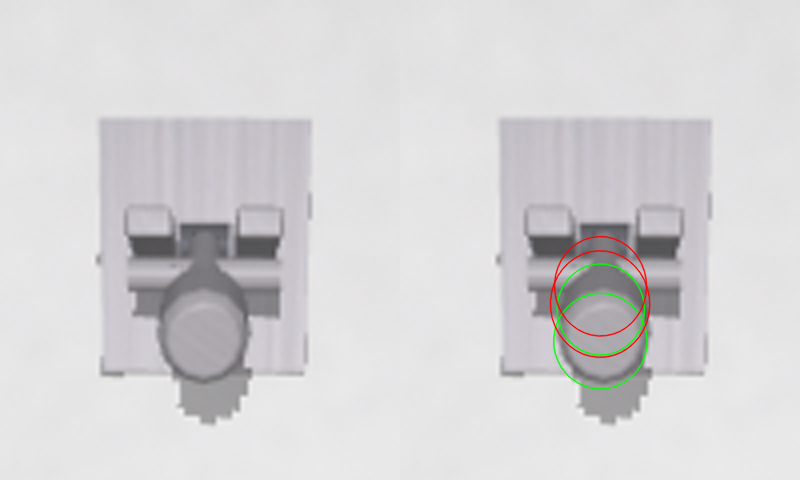

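The cross pin lies beside the two posts on the ON side. The knob's face at (203,335) matches the "home, 0.42 rad" outline and not the "out" one. Nothing touches the robot, so I'll hand in.

```bash
python3 -c "
from h import *
p=shot('top'); print(find(p,'tin'),find(p,'drawer'),find(p,'bat_knob')); print(rect(p,'curing_unit',135)); print(job.close_job())"
```

```text
[(0.62, array([758.4, 134.5, 158.1]))] [(0.62, array([589.9, 106.5,  97.5]))] [(0.37, array([656.5,  49.8, 163.9]))]
[(0.62, array([686. ,  91.1]), array([228.7, 172.8]), 4.4, (252, 110, 58, 80))]
the job is handed in; nothing more can be done
None
```

All the steps are done and the job is handed in, at about 35 s of the 72 s allowed. No verdict was reported. The cast stands teeth up in the drawer with the tray on its teeth. The drawer is shut and the bat is over on the ON side.

**What the checks showed**
- **Cast and tray:** after release, the tray's measured centre was within about 1 mm of the cast's. The tray was square, with its narrowed edge over the front teeth. I used the farthest of the four look-alike trays, about 530 mm from the base.
- **Drawer:** it reached its stop after about 127 mm of travel, where the force rose to 17 N.
- **Bat:** the pull read 8.5 N, about 11 mm out, before the swing. The last wrist view showed the cross pin beside the posts on the ON side and the knob matching the "home" outline.
- **Bystanders:** the tin measured the same place to about 2 mm before and after. I did not measure the other bystanders again at the end.

**What disagreed or was not checked**
- **Bat knob:** the finder networks' positions for it differed by up to about 10 mm between views. I relied on the outline fit and the pin instead.
- **Unit position:** it was off by 2–3 mm between views, within tolerance.
- **Inside the shut drawer:** I could not see the cast and tray once it was closed. I pushed it slowly, at about 0.07 m/s or less, with no force jump before the stop.

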